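Sort sample containers after the sampling round

TASK

The sampling round is over: sort the four containers left standing on the bench. Stand the two square bottles in the free compartments of the grey divided insert, one to a compartment and down on its floor, and stand the two round pots in the shallow steel tray. Set each one down upright instead of dropping it, knock nothing over, and leave the bottle that is already in the insert, the slide box and the beaker where they are.

Things in the scene. Friction and masses are not known exactly. Their poses are not given: they have to be found in the camera images.
- bottle_a: First square plastic reagent bottle, free and standing upright: white body 34 x 34 mm in plan and 66 mm high with a grey round cap of 24 mm diameter and 14 mm height on top, 80 mm overall, 90 g. Origin: centre of the underside; z up; x and y are square to the flat faces of the body. To be sorted into the insert
- bottle_b: Second square plastic reagent bottle, free and standing upright: white body 34 x 34 mm in plan and 66 mm high with a grey round cap of 24 mm diameter and 14 mm height on top, 80 mm overall, 90 g. Origin: centre of the underside; z up; x and y are square to the flat faces of the body. To be sorted into the insert
- pot_a: First round plastic specimen pot, free and standing upright: white body 44 mm diameter, 44 mm high, with a grey screw lid of 48 mm diameter and 14 mm height on top, 58 mm overall, 80 g. Origin: centre of the underside; z up. To be sorted into the tray
- pot_b: Second round plastic specimen pot, free and standing upright: white body 44 mm diameter, 44 mm high, with a grey screw lid of 48 mm diameter and 14 mm height on top, 58 mm overall, 80 g. Origin: centre of the underside; z up. To be sorted into the tray
- insert: grey plastic insert, fixed, 54 mm along x, 150 along y, 34 high, open on top; three compartments in a row along y, each 46 (x) by 44.7 mm (y), centres at y = -48.7, 0, +48.7 mm. Walls and dividers 4 mm, floor top 4 mm above the origin. bottle_c already stands in the one at y = +48.7; the other two are free. Origin: centre of underside; z up
- tray: shallow open steel instrument tray, fixed to the bench, 170 mm along its x, 130 mm along its y, 22 mm high, walls 3 mm and floor 3 mm thick (floor top 3 mm above the origin), without dividers. Origin: centre of the underside; z up
- bottle_c: bystander: a third square bottle, same as bottle_a (34 x 34 mm, 80 mm high), loose, already standing in the compartment of the insert at the insert's y = +48.7 mm. Origin: centre of the underside. Leave it there
- slide_box: bystander: closed white plastic box for microscope slides, loose, 85 mm along x, 60 mm along y, 34 mm high, origin at the centre of the underside. Leave it there
- beaker: bystander: empty white ceramic beaker, loose, rim diameter 68 mm, 85 mm high, origin at the centre of the underside. Leave it there
There are look-alikes about, which are no part of the job. What is shaped like the pot_a but red is not meant. Leave any orange look-alike of the bottle_b alone.

How it is judged:
By the outcome, as a careful person would: the job done as asked, in the order asked, and still so for the second after the job is handed in, with the robot touching nothing.
It also fails if it takes over 72 s, if anything falls off the work surface, if the arm or the gripper's body presses on something with over 40 N, if the wrist force passes 120 N, or if a joint passes its speed limit or range.

ROBOT

A 6-joint arm with a two-finger parallel gripper is mounted at the origin on the work surface. World frame = base frame: x ahead of the robot, y to its left, z up, the work surface at z = 0. Lengths are in mm, angles in rad, forces in N, time in s.
With the tool pointing down it reaches from about 275 to 1000 mm from the base axis. Payload 8.4 kg.
Tool frame: the origin (TCP) lies between the finger pads; the fingertips stand 17 mm ahead of it and the grasp point (between the pads) lies 2 mm behind it; z points along the fingers, y is the line along which they close (so a half turn about z gives the same grasp; the last joint's range is limited). The gripper opens to 85 mm and grips with 20 to 120 N. Pads are 22 mm wide; open, the fingers measure 114 mm over their backs; the gripper's body (76 mm by 85 mm) begins 54 mm behind the grasp point. The pads swing forward as they close: fully open they stand 13 mm farther back than shut.
Start: joints at [-0.002, 0.353, 1.633, -0, 1.155, -0.002], TCP at [625.002, -0, 248.281] pointing down, gripper open.
Joint ranges: [-2.63, 2.63], [-0.92, 2.1], [0.06, 2.66], [-1.3, 4.44], [0, 2.69], [-3.02, 3.02]. Speed limits (rad/s): [2.22, 2.22, 2.79, 3.14, 3.14, 3.14].

INTERFACE

Orientations are given as [roll, pitch, yaw] about the fixed x, y, z axes, in that order (R = Rz(yaw) Ry(pitch) Rx(roll)).
In Python, from rig import sense, grab_frame, sign_off gives the robot as it stands. The module is installed in compiled form; this text tells all that it offers.
- The arm moves only by the tool send_rows, never from a script. Its argument "moves" is a list that holds one entry, the list of rows, each a list of 7 numbers: the shift along the world's x, y, z in m, then the turn, a rotation vector about the world's x, y, z in rad, then the opening, from -1 (shut) to 1 (fully open). In form: [[[dx, dy, dz, rx, ry, rz, jaw], ...]]. A call has 1 to 10 rows; each row shifts and turns the commanded pose from where the row before left it; what a row does not reach is not made up. A row lasts 1/10 s, in which the tool goes at most 50 mm and 8.59 degrees, less where a joint would pass 70% of its speed; a pose out of reach is approached as far as the arm can. A call with a gripper value outside its range is refused whole. The fingers move at their own pace and stop on an object; "grip_force" is the grip in N (left out, the last holds). Time passes only in rows, so rows that do not move let the fingers close. It gives the time, the measured TCP pose, the force, the opening and the grip force at its end, in the units of the state.
- sense(): the state, without advancing time (a new reading comes with each control period).
- grab_frame(name): name is "scene" or "side" or "wrist"; returns a dict with "img" (480x640x3 uint8, red, green, blue), "mtx" (3x3 intrinsics, pixels), "rvec" (rotation vector, rad) and "tvec" (3), from world to camera coordinates, as OpenCV has them; the wrist camera has in their place "T_tool_cam" (4x4, takes a point from camera to tool coordinates, whose origin is the TCP and whose axes are the flange's). Camera axes: x right, y down, z forward; pixel columns grow to the right and rows downward; lengths in mm; the calibration is good to about 2 mm. A picture is of the moment at which its call begins: read the wrist's pose just before it. There is no depth.
- sign_off(): hands the job in; it is judged then, once.
The state is a dict: "clock": time; "qpos": joint angles; "qvel": joint speeds; "joint_efforts": joint torques, N m; "eef_pos": TCP position; "tcp_rot": TCP orientation; "contact_force": force on the tool from outside, world axes, zero at the start; "wrist_torque": the same for the moment, N m; "opening": opening from 0.0 (shut) to 1.0 (fully open); "grasp_force": force on a finger pad.
Only numpy, scipy, OpenCV 4.12 (cv2) and the standard library are available. Lean on these libraries where they do the work, as an engineer would, in place of code of your own. Each camera call takes 0.05 s, during which the arm holds its last target. There are 200 camera calls.

## Working session

There is one attempt and no reset: what is moved stays moved. The work goes in short steps, Python scripts to look and compute and a tool call to move; the robot and the scene stay as the last step left them, time stands still between calls to the robot, and variables do not carry over. Pictures are saved under pics/ and viewed, at most 13 in all, crops included, and the job is handed in when it is done.

Besides the shell and the picture viewer there is one more tool, called after "Emit:" as a command line: name --argument value ..., lists and objects as JSON in quotes. send_rows: Moves the arm, as the interface text tells. Its arguments: {"type":"object","properties":{"moves":{"type":"array"},"grip_force":{"type":"number"}},"required":["moves"]}

```bash
mkdir -p pics; python3 - <<'E'
from rig import *
import cv2,numpy as np,pickle
s=sense();print(s)
d={n:grab_frame(n) for n in("scene","side","wrist")}
d['s']=s
pickle.dump(d,open('f0.pkl','wb'))
for n in("scene","side","wrist"):
    cv2.imwrite(f'pics/{n}0.png',d[n]['img'][:,:,::-1])
    print(n,{k:np.round(v,3).tolist() for k,v in d[n].items() if k!='img'})
E
```

```text
{'clock': 0.0, 'qpos': array([-2.37780377e-03,  3.53611615e-01,  1.63417577e+00, -3.74597338e-05,
        1.15520352e+00, -2.37529810e-03]), 'qvel': array([-6.46295732e-04,  2.60309310e-04,  4.65449473e-04, -4.26539940e-04,
        9.16114624e-05, -4.19189156e-04]), 'joint_efforts': array([-2.03471049e-03, -6.05236173e+01, -3.42063046e+01, -2.62302356e-04,
        9.48130677e-03,  3.61521288e-06]), 'eef_pos': array([6.24523839e+02, 3.84419231e-03, 2.47566674e+02]), 'tcp_rot': array([-3.14019433e+00,  3.09285319e-05,  1.57080899e+00]), 'contact_force': array([ 0.06190739, -0.56024566, -0.18959864]), 'wrist_torque': array([ 0.05667795, -0.00459945, -0.00959047]), 'grasp_force': 0.0, 'opening': 0.9970789263321986}
scene {'mtx': [[478.309, 0.0, 325.542], [0.0, 478.309, 238.297], [0.0, 0.0, 1.0]], 'rvec': [2.092, 0.873, -0.4], 'tvec': [-423.218, -194.856, 1284.318]}
side {'mtx': [[464.583, 0.0, 321.756], [0.0, 464.583, 245.086], [0.0, 0.0, 1.0]], 'rvec': [2.216, -0.014, 0.04], 'tvec': [-554.234, 56.472, 834.22]}
wrist {'mtx': [[337.926, 0.0, 317.719], [0.0, 337.926, 231.904], [0.0, 0.0, 1.0]], 'T_tool_cam': [[0.0, -0.958, -0.288, 72.397], [1.0, 0.001, -0.001, -0.303], [0.001, -0.288, 0.958, -125.427], [0.0, 0.0, 0.0, 1.0]]}
```

View pics/scene0.png

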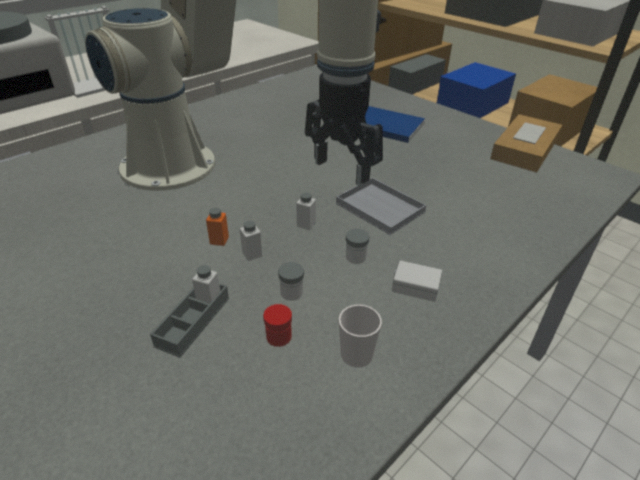

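View pics/side0.png

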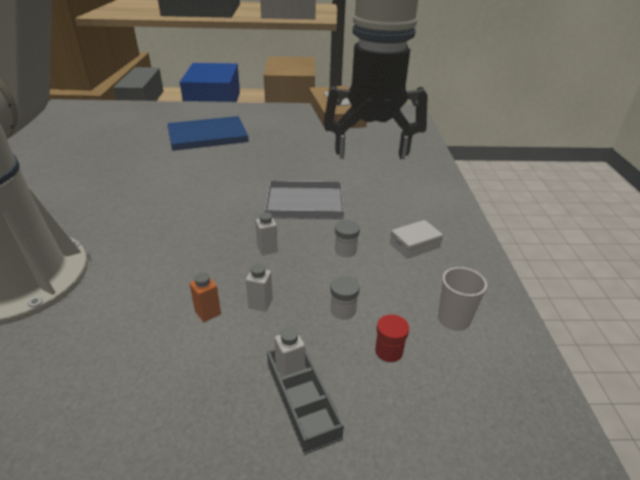

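The scene view shows white bottles at (306,211) and (250,240), white pots at (357,246) and (291,281), a red pot at (278,325), an orange bottle at (217,227), and bottle_c in the insert at (205,284). The side view shows the bottles at (267,233) and (259,288), the pots at (347,238) and (344,298), the tray at (305,199) and the insert at (303,395).

View pics/wrist0.png

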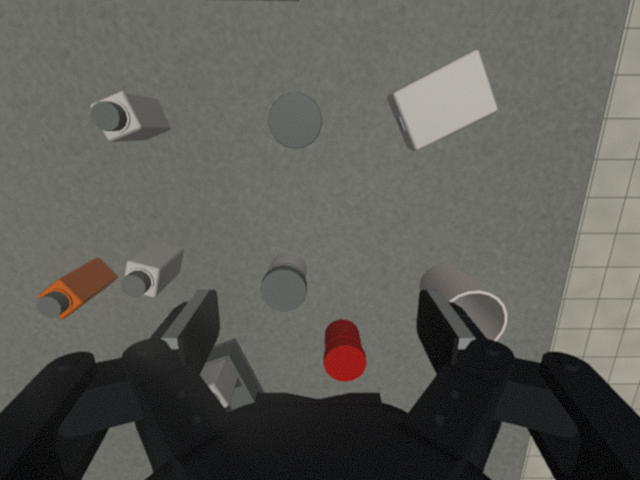

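```bash
cat > h.py <<'E'
import cv2,numpy as np,pickle
from scipy.spatial.transform import Rotation as Ro
def cam(f,s=None):
    "K, R(cam->world), centre"
    if 'rvec' in f:
        R=cv2.Rodrigues(np.array(f['rvec'],float))[0]; return f['mtx'],R.T,-R.T@np.ravel(f['tvec'])
    Rt=Ro.from_euler('xyz',s['tcp_rot']).as_matrix();T=f['T_tool_cam']
    return f['mtx'],Rt@T[:3,:3],Rt@T[:3,3]+s['eef_pos']
def ray(c,p): 
    d=c[1]@np.linalg.inv(c[0])@np.array([p[0],p[1],1.]);return c[2],d/np.linalg.norm(d)
def plane(c,p,z):
    o,d=ray(c,p);return o+d*(z-o[2])/d[2]
def tri(rs):
    A=sum(np.eye(3)-np.outer(d,d) for o,d in rs);b=sum((np.eye(3)-np.outer(d,d))@o for o,d in rs)
    x=np.linalg.solve(A,b);return x,max(np.linalg.norm((np.eye(3)-np.outer(d,d))@(x-o)) for o,d in rs)
def proj(c,P):
    q=c[0]@c[1].T@(np.asarray(P,float)-c[2]);return q[:2]/q[2]
E
python3 - <<'E'
from h import *
d=pickle.load(open('f0.pkl','rb'))
c={n:cam(d[n],d['s']) for n in('scene','side','wrist')}
for n,a,b in[('b1top',(306,197),(266,217)),('b2top',(250,226),(259,271)),('p1top',(357,237),(347,229)),('p2top',(291,271),(344.5,287)),('bc',(205,271),(290,337)),('red',(278,314),(392,326)),('orange',(215,213),(203,280)),
 ('insA',(228,286),(296,352)),('ins near',(178,350),(309,445)),('insR',(154,332),(340,429)),
 ('tr1',(375,181),(269,184)),('tr2',(425,207),(341,183)),('tr3',(391,228),(343,214)),('tr4',(338,205),(267,213)),('box',(418,275),(416,234)),('beaker',(360,320),(463,283))]:
    x,e=tri([ray(c['scene'],a),ray(c['side'],b)]);print(n,x.round(),round(e,1),proj(c['wrist'],x).round())
E
```

```text
b1top [450.  85.  75.] 0.0 [110. 114.]
b2top [449. -68.  74.] 1.2 [138. 282.]
p1top [603.  82.  52.] 0.8 [295. 119.]
p2top [588. -84.  53.] 1.0 [283. 287.]
bc [ 503. -211.   77.] 1.8 [206. 404.]
red [ 653. -171.   54.] 0.6 [344. 359.]
orange [364. -92.  74.] 0.6 [ 55. 304.]
insA [ 509. -177.   14.] 7.7 [225. 341.]
ins near [ 530. -303.  -36.] 1.9 [254. 396.]
insR [ 564. -346.   74.] 2.8 [268. 493.]
tr1 [435. 345.  -0.] 0.7 [  90. -213.]
tr2 [608. 320.  17.] 0.5 [ 298. -193.]
tr3 [604. 196.  14.] 2.6 [297. -11.]
tr4 [442. 199.   3.] 5.5 [125. -11.]
box [744. 103.  27.] 1.2 [444.  97.]
beaker [ 772. -102.   79.] 1.6 [469. 316.]
```

Possible confusions:
- **Bottles:** white at scene (306,211) and (250,240), chosen. The orange one at (217,227) and bottle_c, already in the insert at (205,284), are left alone.
- **Pots:** white with grey lid at (357,246) and (291,281), chosen. The red one at (278,325) and the beaker at (358,335) are left alone.

In the wrist view the bottle caps are at (108,116) and (138,282), and the pot lids at (295,120) and (284,288). Next I move to see the insert and the near bottle.

Emit:
send_rows --moves '[[[-0.02,-0.035,0.01,0,0,0,1],[-0.02,-0.035,0.01,0,0,0,1],[-0.02,-0.035,0.01,0,0,0,1],[-0.02,-0.035,0.01,0,0,0,1],[-0.02,-0.035,0.01,0,0,0,1],[-0.02,-0.035,0,0,0,0,1],[0,0,0,0,0,0,1],[0,0,0,0,0,0,1]]]'

```text
clock: 0.95
eef_pos: [504.6, -210.5, 298.2]
tcp_rot: [3.142, -0.0, 1.569]
contact_force: [-0.1, -0.3, -0.6]
opening: 0.999
grasp_force: 0.0
```

```bash
python3 - <<'E'
from rig import *
import cv2,pickle
s=sense();f=grab_frame('wrist');pickle.dump((s,f),open('w1.pkl','wb'))
print(s['eef_pos'],s['tcp_rot'],s['clock'])
cv2.imwrite('pics/w1.png',f['img'][:,:,::-1])
E
```

```text
[ 504.5900465  -210.52307337  298.20179241] [ 3.14159136e+00 -4.13214306e-04  1.56860927e+00] 0.95
```

View pics/w1.png

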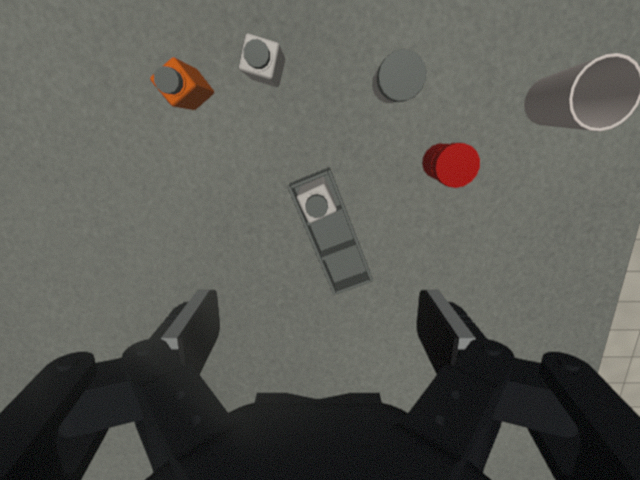

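The wrist view shows bottle_b's square top at (262,56) with its cap, pot_b's lid at (401,75), and the insert with rim corners near (289,185), (329,168), (371,279) and (335,292). bottle_c is in its upper compartment at (317,203). The two lower compartments are free.

```bash
cat > m.py <<'E'
from h import *
d=pickle.load(open('f0.pkl','rb'));s1,f1=pickle.load(open('w1.pkl','rb'))
c0=cam(d['wrist'],d['s']);c1=cam(f1,s1);cs=cam(d['scene']);cd=cam(d['side'])
def blob(im,x,y,w,h,lo,hi,val=True):
    "largest contour in window of low-saturation pixels with gray in lo..hi"
    g=cv2.cvtColor(im,cv2.COLOR_RGB2GRAY);sat=im.max(2).astype(int)-im.min(2)
    m=((g>=lo)&(g<=hi)&(sat<40)).astype(np.uint8)*255
    w_=np.zeros_like(m);w_[y:y+h,x:x+w]=m[y:y+h,x:x+w]
    cn,_=cv2.findContours(w_,cv2.RETR_EXTERNAL,cv2.CHAIN_APPROX_NONE)
    return max(cn,key=cv2.contourArea)
def face(c,cn,z):
    P=np.array([plane(c,p,z)[:2] for p in cn[:,0]],np.float32);return cv2.minAreaRect(P)
if __name__=='__main__':
    for im,c,pts in((d['wrist']['img'],c0,{'b1':(85,80,95,75),'b2':(110,240,85,70)}),(f1['img'],c1,{'b2':(230,25,65,70),'bc':(292,178,50,48)})):
        g=cv2.cvtColor(im,cv2.COLOR_RGB2GRAY)
        for n,w in pts.items():
            for lo in(130,150,170):
                try:
                    cn=blob(im,*w,lo,255);print(n,lo,face(c,cn,66),cn.reshape(-1,2).min(0),cn.reshape(-1,2).max(0))
                except ValueError: pass
    g0=cv2.cvtColor(d['wrist']['img'],cv2.COLOR_RGB2GRAY);g1=cv2.cvtColor(f1['img'],cv2.COLOR_RGB2GRAY)
    print(g0[115,85:175:3]);print(g1[57,232:290:3]);print(g0[120,255:335:4]);print(g1[75,365:435:4]);print(g1[240,300:365:2]);print(f1['img'][240,300:340:5].tolist())
    cv2.imwrite('pics/crop1.png',np.hstack([cv2.resize(i[y:y+h,x:x+w,::-1],(395,300),interpolation=cv2.INTER_CUBIC) for i,x,y,w,h in((f1['img'],280,160,105,140),)]+[cv2.resize(f1['img'][20:110,230:340,::-1],(395,300))]))
E
python3 m.py
```

```text
b1 130 ((449.0178527832031, 84.23367309570312), (32.589393615722656, 31.921545028686523), 20.767845153808594) [100  91] [139 139]
b1 150 ((449.02032470703125, 84.4296875), (30.8171329498291, 30.68239402770996), 20.436859130859375) [101  92] [138 138]
b1 170 ((453.0693054199219, 99.54777526855469), (7.678122520446777, 15.184492111206055), 74.81414031982422) [107  93] [125 104]
b2 130 ((448.193115234375, -68.54736328125), (33.55916213989258, 31.878437042236328), 75.01856231689453) [125 261] [158 296]
b2 150 ((448.0600891113281, -68.5945053100586), (31.6724796295166, 30.18857765197754), 74.97266387939453) [126 262] [157 295]
b2 170 ((439.4972229003906, -57.398738861083984), (9.799459457397461, 5.922821044921875), 69.2899169921875) [127 263] [134 272]
b2 130 ((447.58184814453125, -69.42103576660156), (32.30893325805664, 32.494564056396484), 73.98933410644531) [239  33] [278  77]
b2 150 ((447.5223083496094, -69.25289916992188), (30.94761848449707, 31.628063201904297), 74.14134979248047) [239  34] [277  76]
b2 170 ((460.5078430175781, -61.02261734008789), (9.70829963684082, 18.920743942260
[... 356 characters left out ...]
28.956315994262695, 29.716590881347656), 26.563966751098633) [299 186] [334 212]
[110 104 100  97  94  98  95  96  95  99  97  84  50  41 156 153 158 102
  97  93  92  91  91  88  90  86  88 111 108 106]
[109 105 105 151 121 101 102 103 102 104 105 105  67 166 167  79  73  72
 113 106]
[109 111 107 105  97  97 100  99 100 101 102 102  99 101 101 102  99 104
 111 112]
[111 114 104  59 105 104 105 102 105 104 105 102 100 103 103 101 110 111]
[109 108 106 109 109  92 100  61  73  99  98  98  96  98  94 101  97  95
  96 101  93  99  97  90  82  73  62  77  96 101 109 109 106]
[[108, 110, 104], [105, 106, 101], [92, 93, 89], [52, 55, 48], [97, 99, 95], [98, 102, 96], [100, 103, 97], [94, 96, 90]]
```

View pics/crop1.png

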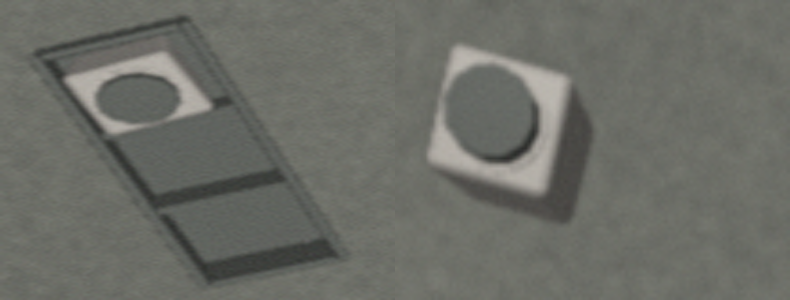

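The left crop shows the insert's rim corners at crop (36,52), (187,16), (343,254) and (209,282), with bottle_c in the top compartment. The right crop shows a white square bottle with a grey cap, so the choice is right.

```bash
python3 - <<'E'
from m import *
cr=np.array([(36,52),(187,16),(343,254),(209,282)])/[3.762,2.143]+[280,160]
P=np.array([plane(c1,p,34)[:2] for p in cr]);print(P.round(1).tolist())
for i in range(4):
    v=P[(i+1)%4]-P[i];print(np.linalg.norm(v).round(1),np.degrees(np.arctan2(v[1],v[0])).round(1))
ce=P.mean(0);print('centre',ce)
# floor-near corners triangulation with scene/side: outer rim
for n,w,a,b in(('BR',cr[2],None,(340,429)),('BL',cr[3],(154,332),None)):
    print(n,proj(cs,[*plane(c1,w,34)]).round(1),proj(cd,[*plane(c1,w,34)]).round(1))
for i,w in enumerate(cr): print(i,proj(cs,plane(c1,w,34)).round(),proj(cd,plane(c1,w,34)).round())
# pots: circles
for im,c,n,(x,y,w,h) in((d['wrist']['img'],c0,'pa',(255,80,80,80)),(d['wrist']['img'],c0,'pb',(245,240,80,85)),(f1['img'],c1,'pb',(365,35,75,80))):
    g=cv2.cvtColor(im,cv2.COLOR_RGB2GRAY)[y:y+h,x:x+w];g=cv2.resize(g,None,fx=3,fy=3,interpolation=cv2.INTER_CUBIC)
    H=cv2.HoughCircles(cv2.GaussianBlur(g,(0,0),2),cv2.HOUGH_GRADIENT,1.5,200,param1=60,param2=15,minRadius=55,maxRadius=100)
    if H is not None:
        u,v,r=H[0][0]/3;print(n,(u+x,v+y,r),plane(c,(u+x,v+y),58).round(1),2*r*abs(c[2][2]-58)/337.9)
E
```

```text
[[471.5, -197.6], [517.7, -178.5], [571.0, -316.3], [526.5, -334.3]]
50.0 22.4
147.7 -68.9
48.0 -157.9
147.4 111.9
centre [ 521.67419145 -256.68319385]
BR [176.7 342.4] [341.8 422.7]
BL [152.5 333.1] [306.1 436.5]
0 [204. 277.] [268. 349.]
1 [227. 285.] [300. 339.]
2 [177. 342.] [342. 423.]
3 [152. 333.] [306. 437.]
pb (np.float32(283.25), np.float32(291.75), np.float32(22.833334)) [588.3 -86.5  58. ] 42.570600464743656
pb (np.float32(402.75), np.float32(77.25), np.float32(23.933334)) [588.7 -87.7  58. ] 51.79899293492637
```

Emit:
send_rows --moves '[[[-0.01,0.025,-0.01,0,0,-0.067,0.35],[-0.01,0.025,-0.025,0,0,-0.067,0.35],[-0.01,0.025,-0.025,0,0,-0.067,0.35],[-0.01,0.025,-0.03,0,0,-0.067,0.35],[-0.01,0.025,-0.03,0,0,0,0.35],[-0.007,0.016,-0.03,0,0,0,0.35],[0,0,0,0,0,0,0.35],[0,0,0,0,0,0,0.35]]]' --grip_force 30

```text
clock: 1.8
eef_pos: [448.4, -68.1, 148.3]
tcp_rot: [-3.141, 0.0, 1.305]
contact_force: [-0.3, 0.1, 0.4]
opening: 0.678
grasp_force: 0.0
```

```bash
cat > look.py <<'E'
from rig import *
import sys,cv2,pickle
from h import *
s=sense();f=grab_frame('wrist');n=sys.argv[1]
pickle.dump((s,f),open(n+'.pkl','wb'));cv2.imwrite(f'pics/{n}.png',f['img'][:,:,::-1])
print(s['eef_pos'].round(1),s['tcp_rot'].round(4),s['clock'],s['opening'])
E
python3 look.py w2; python3 - <<'E'
from m import *
s,f=pickle.load(open('w2.pkl','rb'));c=cam(f,s)
u,v=proj(c,[448,-69,66]).astype(int);print(u,v)
for lo in(130,150):
    cn=blob(f['img'],max(u-55,0),max(v-55,0),110,110,lo,255);print(face(c,cn,66),cn.reshape(-1,2).min(0),cn.reshape(-1,2).max(0))
E
```

```text
[448.4 -68.1 148.3] [-3.1408e+00  1.0000e-04  1.3053e+00] 1.8 0.6779979845900328
317 247
((447.7114562988281, -68.72636413574219), (33.082515716552734, 32.26274871826172), 74.83415985107422) [293 223] [342 271]
((447.52435302734375, -68.64299774169922), (31.698415756225586, 31.827259063720703), 74.8343734741211) [293 224] [341 270]
```

View pics/w2.png

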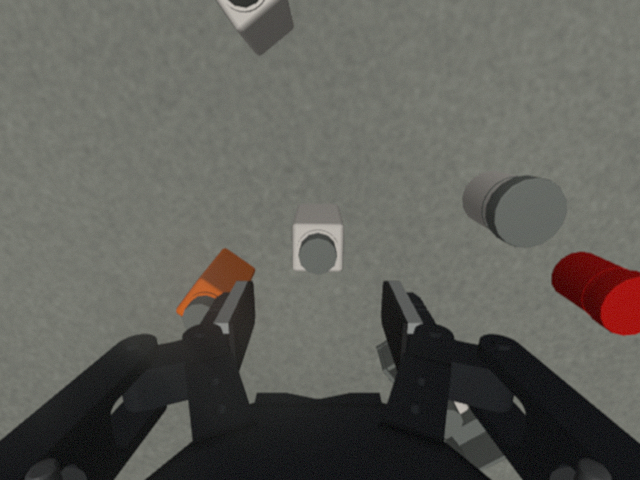

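The view shows the bottle square between the pads, with its top at (318,247), and the orange one clear on the left at (215,285). Next I descend and grip.

Emit:
send_rows --moves '[[[0,-0.001,-0.025,0,0,0,0.35],[0,0,-0.03,0,0,0,0.35],[0,0,-0.03,0,0,0,0.35],[0,0,-0.014,0,0,0,0.35],[0,0,0,0,0,0,0.35],[0,0,0,0,0,0,-1],[0,0,0,0,0,0,-1],[0,0,0,0,0,0,-1],[0,0,0,0,0,0,-1]]]' --grip_force 35

```text
clock: 2.75
eef_pos: [449.5, -70.4, 50.8]
tcp_rot: [3.138, -0.0, 1.303]
contact_force: [0.6, -1.7, 6.8]
opening: 0.397
grasp_force: 35.8
```

Emit:
send_rows --moves '[[[0,0,0.01,0,0,0,-1],[0,0,0.03,0,0,0,-1],[0,0,0.04,0,0,0,-1],[0.01,-0.0325,0.03,0,0,0.1,-1],[0.016,-0.04,0,0,0,0.11,-1],[0.016,-0.04,0,0,0,0.11,-1],[0.016,-0.04,0,0,0,0.11,-1],[0.016,-0.04,0,0,0,0.11,-1],[0.016,-0.04,0,0,0,0.1,-1],[0,0,0,0,0,0,-1]]]'

```text
clock: 3.75
eef_pos: [539.9, -307.1, 160.7]
tcp_rot: [3.14, 0.004, 1.943]
contact_force: [0.6, 0.8, -0.3]
opening: 0.398
grasp_force: 35.0
```

Emit:
send_rows --moves '[[[0,0,0,0,0,0,-1],[0,0,0,0,0,0,-1]]]'

```text
clock: 3.95
eef_pos: [537.3, -301.5, 159.6]
tcp_rot: [-3.141, -0.001, 1.942]
contact_force: [0.1, -0.3, -1.4]
opening: 0.396
grasp_force: 35.0
```

```bash
python3 look.py w3
```

```text
[ 537.3 -301.5  159.6] [-3.1412e+00 -8.0000e-04  1.9421e+00] 3.95 0.39593790373633037
```

View pics/w3.png

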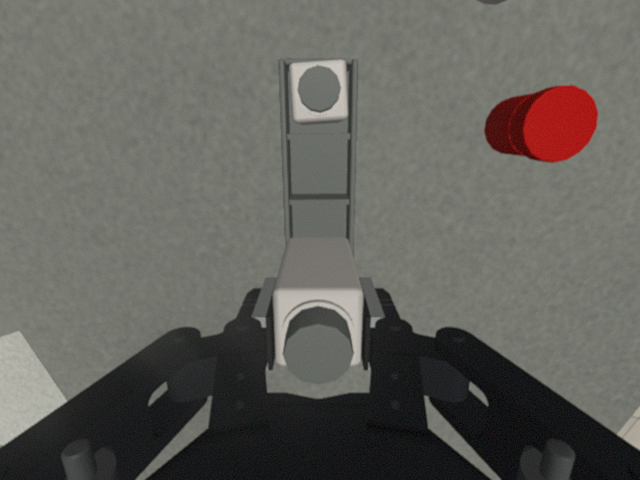

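The view shows the insert square to the tool: rim corners at (279,60) and (357,60), sides running to (285,250) and (355,250), and dividers near rows 133 and 197. The bottle is upright in the pads.

```bash
python3 - <<'E'
from m import *
s,f=pickle.load(open('w3.pkl','rb'));c=cam(f,s)
yaw=s['tcp_rot'][2]-np.pi/2;print('closing axis deg',np.degrees(yaw))
P={n:plane(c,p,34)[:2] for n,p in dict(TL=(279,60),TR=(357,60),L=(285,250),R=(355,250),d1=(320,133),d2=(320,197)).items()}
for n in P: print(n,P[n].round(1))
w=lambda a,b:(np.linalg.norm(P[a]-P[b]).round(1),np.degrees(np.arctan2(*(P[a]-P[b])[::-1])).round(1))
print(w('TR','TL'),w('R','L'),w('TL','L'),w('TR','R'),w('d1','d2'))
# triangulate TL,TR rim corners with w1
for a,b in(((279,60),(289.6,184.3)),((357,60),(329.7,167.5))): print(tri([ray(c,a),ray(c1,b)]))
g=cv2.cvtColor(f['img'],cv2.COLOR_RGB2GRAY);print(g[120:140,320],g[188:212,320]);print(g[230,274:300],g[230,342:366])
E
```

```text
closing axis deg 21.2742214300916
TL [ 469.4 -201.2]
TR [ 518.3 -182.2]
L [ 518.9 -327.6]
R [ 570.3 -307.5]
d1 [ 512.3 -235.1]
d2 [ 529.2 -278.2]
(np.float64(52.5), np.float64(21.3)) (np.float64(55.2), np.float64(21.3)) (np.float64(135.7), np.float64(111.4)) (np.float64(135.7), np.float64(112.5)) (np.float64(46.2), np.float64(111.4))
(array([ 469.26413462, -199.56951909,   24.10703964]), np.float64(1.5166240478018613))
(array([ 518.40678468, -179.75649711,   22.2328753 ]), np.float64(0.2837416047515575))
[119  92  80  90 103 110 112 110 110 108 113 108 109 104 109 110 108 109
 106 108] [107 105 104 108 106  92  73  67  65  65  69  85 102 107 107 104 103 108
 107 104 107 105 107 106]
[115 116 115 114 116 116 115 118 116 117  95  91 102 106 103  84  67  57
  79  99 106 105 102 104 106 104] [109 105 107 102  75  55  56  79  96 106 106 106 114 121 120 117 117 120
 121 122 124 123 123 124]
```

Emit:
send_rows --moves '[[[0.0015,-0.0025,-0.02,0,0,0,-1],[0,0,-0.03,0,0,0,-1],[0,0,-0.025,0,0,0,-1],[0,0,-0.015,0,0,0,-1],[0,0,-0.008,0,0,0,-1],[0,0,-0.003,0,0,0,-1],[0,0,0,0,0,0,-1],[0,0,0,0,0,0,-1]]]'

```text
clock: 4.8
eef_pos: [540.1, -305.3, 59.3]
tcp_rot: [3.141, 0.001, 1.943]
contact_force: [0.1, 0.2, -0.7]
opening: 0.391
grasp_force: 35.0
```

Emit:
send_rows --moves '[[[0,0,-0.002,0,0,0,-1],[0,0,-0.001,0,0,0,-1],[0,0,-0.001,0,0,0,-1],[0,0,0,0,0,0,-1],[0,0,0,0,0,0,-1]]]'

```text
clock: 5.3
eef_pos: [539.6, -305.2, 54.8]
tcp_rot: [3.141, 0.0, 1.943]
contact_force: [-1.9, -0.0, 6.1]
opening: 0.389
grasp_force: 35.7
```

Emit:
send_rows --moves '[[[0,0,0,0,0,0,0.2],[0,0,0,0,0,0,0.2],[0,0,0,0,0,0,0.2],[0,0,0.015,0,0,0,0.2],[0,0,0.03,0,0,0,0.35],[0,0,0.035,0,0,0,0.35],[-0.005,0.02,0.016,0,0,0,0.35],[-0.01,0.04,0,0,0,0,0.35],[-0.01,0.04,0,0,0,0,0.35],[-0.01,0.04,0,0,0,0,0.35]]]'

```text
clock: 6.3
eef_pos: [504.2, -163.9, 151.5]
tcp_rot: [3.14, 0.001, 1.942]
contact_force: [0.9, -0.3, 0.4]
opening: 0.67
grasp_force: 0.0
```

Emit:
send_rows --moves '[[[-0.01,0.04,0,0,0,0,0.35],[-0.01,0.045,0,0,0,0,0.35],[-0.01,0.045,0,0,0,0,0.35],[-0.01,0.045,0,0,0,0,0.35],[-0.01,0.04,0,0,0,0,0.35],[-0.0055,0.034,0,0,0,-0.008,0.35],[0,0,0,0,0,0,0.35],[0,0,0,0,0,0,0.35],[0,0,0,0,0,0,0.35]]]'

```text
clock: 7.2
eef_pos: [449.3, 83.4, 150.8]
tcp_rot: [3.141, 0.0, 1.935]
contact_force: [-0.0, -0.4, 0.3]
opening: 0.675
grasp_force: 0.0
```

```bash
python3 look.py w4; python3 - <<'E'
from m import *
s,f=pickle.load(open('w4.pkl','rb'));c=cam(f,s)
u,v=proj(c,[449,84,66]).astype(int);print(u,v)
for lo in(130,150):
    cn=blob(f['img'],max(u-55,0),max(v-55,0),110,110,lo,255);print(face(c,cn,66),cn.reshape(-1,2).min(0),cn.reshape(-1,2).max(0))
E
```

```text
[449.3  83.4 150.8] [3.1410e+00 4.0000e-04 1.9346e+00] 7.2 0.6746159191344914
318 244
((448.3714904785156, 84.98435974121094), (32.37879943847656, 32.49521255493164), 20.872480392456055) [294 219] [343 266]
((448.50311279296875, 85.06515502929688), (31.34532356262207, 31.111276626586914), 20.872602462768555) [295 220] [342 265]
```

Emit:
send_rows --moves '[[[-0.0005,0.001,-0.025,0,0,0,0.35],[0,0,-0.03,0,0,0,0.35],[0,0,-0.03,0,0,0,0.35],[0,0,-0.016,0,0,0,0.35],[0,0,0,0,0,0,0.35],[0,0,0,0,0,0,-1],[0,0,0,0,0,0,-1],[0,0,0,0,0,0,-1],[0,0,0,0,0,0,-1]]]'

```text
clock: 8.15
eef_pos: [449.2, 85.0, 50.2]
tcp_rot: [3.14, 0.0, 1.935]
contact_force: [-0.7, -1.6, 6.0]
opening: 0.395
grasp_force: 35.8
```

Emit:
send_rows --moves '[[[0,0,0.01,0,0,0,-1],[0,0,0.035,0,0,0,-1],[0,0,0.04,0,0,0,-1],[0,-0.02,0.03,0,0,0,-1],[0.005,-0.035,0,0,0,0,-1],[0.01,-0.04,0,0,0,0,-1],[0.01,-0.04,0,0,0,0,-1],[0.01,-0.04,0,0,0,0,-1],[0.01,-0.04,0,0,0,0,-1],[0.01,-0.04,0,0,0,0,-1]]]'

```text
clock: 9.15
eef_pos: [503.6, -171.6, 165.3]
tcp_rot: [3.141, 0.0, 1.935]
contact_force: [0.7, 0.2, -0.5]
opening: 0.393
grasp_force: 35.3
```

Emit:
send_rows --moves '[[[0.01,-0.04,0,0,0,0.004,-1],[0.005,-0.03,0,0,0,0.004,-1],[0.003,-0.0195,0,0,0,0,-1],[0,0,0,0,0,0,-1],[0,0,0,0,0,0,-1],[0,0,0,0,0,0,-1]]]'

```text
clock: 9.75
eef_pos: [521.1, -258.2, 164.3]
tcp_rot: [-3.141, -0.001, 1.943]
contact_force: [0.4, -0.7, -1.0]
opening: 0.39
grasp_force: 35.3
```

```bash
python3 look.py w5
```

```text
[ 521.1 -258.2  164.3] [-3.1412e+00 -8.0000e-04  1.9434e+00] 9.75 0.38968608054161036
```

View pics/w5.png

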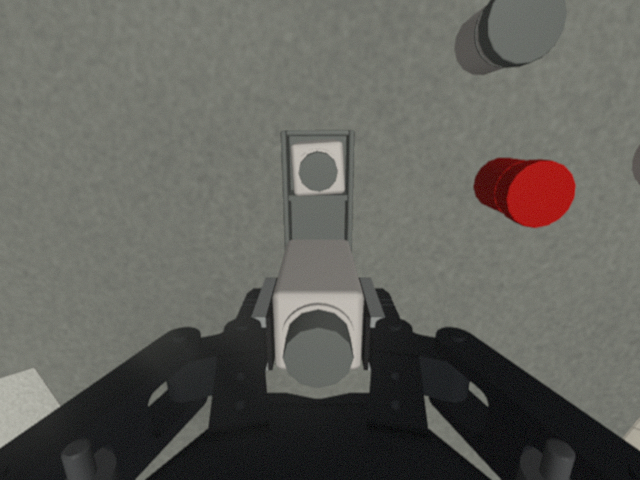

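The view shows the insert's end wall at row 130 (columns 281 to 355) and bottle_c's top at rows 141–193. The middle compartment lies under the held bottle.

```bash
python3 - <<'E'
from m import *
s,f=pickle.load(open('w5.pkl','rb'));c=cam(f,s);u=np.array([-.366,.931])
e=[plane(c,p,34)[:2] for p in((281,130),(355,130))];print(np.linalg.norm(e[1]-e[0]),'C',(e[0]+e[1])/2-75*u)
b=plane(c,(318,167),70)[:2];print('C from bc',b-48.7*u)
E
```

```text
53.630445919845776 C [ 521.37611908 -260.27504755]
C from bc [ 520.0863361 -257.0326504]
```

Emit:
send_rows --moves '[[[0,-0.0005,-0.02,0,0,0,-1],[0,0,-0.03,0,0,0,-1],[0,0,-0.03,0,0,0,-1],[0,0,-0.015,0,0,0,-1],[0,0,-0.008,0,0,0,-1],[0,0,-0.003,0,0,0,-1],[0,0,-0.002,0,0,0,-1],[0,0,-0.001,0,0,0,-1],[0,0,-0.001,0,0,0,-1],[0,0,0,0,0,0,-1]]]'

```text
clock: 10.8
eef_pos: [521.8, -260.2, 54.8]
tcp_rot: [3.141, 0.001, 1.943]
contact_force: [0.0, 0.7, -1.2]
opening: 0.393
grasp_force: 35.2
```

Emit:
send_rows --moves '[[[0,0,0,0,0,0,-1]]]'

```text
clock: 10.9
eef_pos: [521.7, -260.1, 54.7]
tcp_rot: [3.141, 0.0, 1.943]
contact_force: [-0.9, -0.1, -1.0]
opening: 0.393
grasp_force: 35.2
```

Emit:
send_rows --moves '[[[0,0,-0.001,0,0,0,-1],[0,0,0,0,0,0,-1],[0,0,0,0,0,0,-1]]]'

```text
clock: 11.2
eef_pos: [521.7, -260.2, 54.2]
tcp_rot: [3.141, 0.0, 1.943]
contact_force: [-2.6, 1.0, 8.5]
opening: 0.394
grasp_force: 36.4
```

Emit:
send_rows --moves '[[[0,0,0,0,0,0,0.2],[0,0,0,0,0,0,0.2],[0,0,0,0,0,0,0.2],[0,0,0.015,0,0,0,0.2],[0,0,0.03,0,0,0,0.2],[0,0,0.035,0,0,0,0.2],[0.01,0.02,0.017,0,0,0,0.5],[0.013,0.038,0,0,0,0,0.7],[0.013,0.038,0,0,0,0,0.7],[0.013,0.038,0,0,0,0,0.7]]]'

```text
clock: 12.2
eef_pos: [571.1, -124.8, 151.8]
tcp_rot: [3.14, 0.001, 1.942]
contact_force: [1.0, -0.0, -0.3]
opening: 0.848
grasp_force: 0.0
```

Emit:
send_rows --moves '[[[0.013,0.03,0,0,0,0,0.7],[0.005,0.009,0,0,0,0,0.7],[0,0,0,0,0,0,0.7],[0,0,0,0,0,0,0.7],[0,0,0,0,0,0,0.7]]]'

```text
clock: 12.7
eef_pos: [588.0, -88.3, 150.4]
tcp_rot: [-3.141, 0.0, 1.942]
contact_force: [0.2, 0.3, -0.2]
opening: 0.849
grasp_force: 0.0
```

```bash
python3 look.py w6; cat > pot.py <<'E'
from m import *
import sys
s,f=pickle.load(open(sys.argv[1]+'.pkl','rb'));c=cam(f,s)
u,v=proj(c,[float(sys.argv[2]),float(sys.argv[3]),58]);r=24*337.9/(c[2][2]-58)
print(u,v,r)
g=cv2.GaussianBlur(cv2.cvtColor(f['img'],cv2.COLOR_RGB2GRAY),(0,0),1)
x,y=int(u-60),max(int(v-60),0);w=g[y:int(v+60),x:int(u+60)]
H=cv2.HoughCircles(w,cv2.HOUGH_GRADIENT,1,15,param1=40,param2=8,minRadius=int(r*.85),maxRadius=int(r*1.15))
for a,b,q in H[0][:4]: print(a+x,b+y,q,plane(c,(a+x,b+y),58).round(1))
cv2.imwrite('pics/c_%s.png'%sys.argv[1],cv2.resize(f['img'][max(int(v)-80,0):int(v)+80,int(u)-100:int(u)+100,::-1],None,fx=3,fy=3))
E
python3 pot.py w6 588.5 -87
```

```text
[588.  -88.3 150.4] [-3.1412e+00  2.0000e-04  1.9417e+00] 12.7 0.8485730301822434
320.24552180051535 240.62870584254006 37.23293622831055
320.5 235.5 34.9 [587.3 -83.5  58. ]
```

View pics/w6.png

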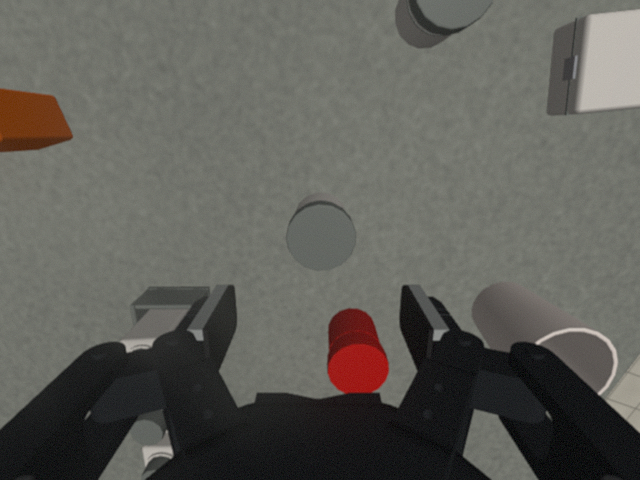

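The view shows pot_b's grey lid centred at (321,235) between the open pads, with the red pot clear below it at (358,350).

Emit:
send_rows --moves '[[[-0.001,0.003,-0.025,0,0,0,0.7],[0,0,-0.03,0,0,0,0.7],[0,0,-0.03,0,0,0,0.7],[0,0,-0.019,0,0,0,0.7],[0,0,0,0,0,0,0.7],[0,0,0,0,0,0,-1],[0,0,0,0,0,0,-1],[0,0,0,0,0,0,-1],[0,0,0,0,0,0,-1]]]'

```text
clock: 13.65
eef_pos: [588.4, -84.3, 47.6]
tcp_rot: [3.14, 0.001, 1.943]
contact_force: [-0.4, -0.6, 6.1]
opening: 0.549
grasp_force: 36.5
```

Emit:
send_rows --moves '[[[0,0,0.01,0,0,0,-1],[0,0,0.035,0,0,0,-1],[0,0,0.04,0,0,0,-1],[-0.0025,0.014,0.035,0,0,-0.04,-1],[-0.01,0.03,0,0,0,-0.05,-1],[-0.01,0.03,0,0,0,-0.05,-1],[-0.01,0.03,0,0,0,-0.05,-1],[-0.01,0.03,0,0,0,-0.05,-1],[-0.01,0.03,0,0,0,-0.05,-1],[-0.01,0.03,0,0,0,-0.05,-1]]]'

```text
clock: 14.65
eef_pos: [524.3, 111.2, 167.0]
tcp_rot: [3.141, -0.0, 1.601]
contact_force: [-0.3, -0.4, -1.0]
opening: 0.549
grasp_force: 36.5
```

Emit:
send_rows --moves '[[[-0.01,0.03,0,0,0,-0.04,-1],[-0.01,0.03,0,0,0,0,-1],[0,0.03,0,0,0,0,-1],[0,0.02,0,0,0,0,-1],[0,0,0,0,0,0,-1],[0,0,0,0,0,0,-1],[0,0,0,0,0,0,-1]]]'

```text
clock: 15.35
eef_pos: [504.8, 219.2, 166.4]
tcp_rot: [-3.141, 0.0, 1.562]
contact_force: [-0.5, 0.1, -0.6]
opening: 0.547
grasp_force: 36.5
```

```bash
python3 look.py w7
```

```text
[504.8 219.2 166.4] [-3.1413e+00  3.0000e-04  1.5625e+00] 15.35 0.54682613154011
```

View pics/w7.png

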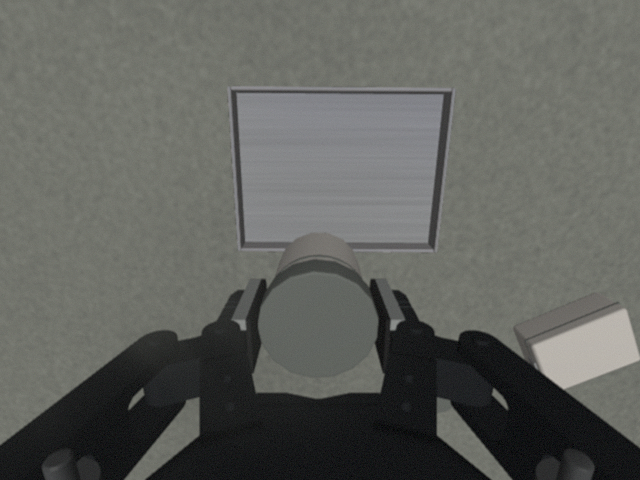

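The view shows the tray with rim corners at (230,87), (453,89), (437,250) and (241,250), and the pot held upright.

```bash
python3 - <<'E'
from m import *
s,f=pickle.load(open('w7.pkl','rb'));c=cam(f,s)
P=[plane(c,p,22)[:2] for p in((230,87),(453,89),(437,250),(241,250))]
for i in range(4):
    v=P[(i+1)%4]-P[i];print(P[i].round(1),np.linalg.norm(v).round(1),np.degrees(np.arctan2(v[1],v[0])).round(1))
print('C',np.mean(P,0))
for p,q in zip(((338,205),(425,207)),((267,186),(342,184))): pass
for p in P: print(proj(cs,[*p,22]).round(),proj(cd,[*p,22]).round())
E
```

```text
[440.3 322.7] 164.9 -0.9
[605.1 320.1] 126.4 -90.0
[605.1 193.7] 166.1 179.6
[439.  194.9] 127.8 89.4
C [522.39062381 257.86144708]
[372. 178.] [270. 180.]
[424. 204.] [340. 181.]
[391. 227.] [343. 210.]
[336. 196.] [266. 209.]
```

Emit:
send_rows --moves '[[[-0.0125,0.019,0,0,0,0,-1],[-0.0125,0.019,-0.015,0,0,0,-1],[0,0,-0.03,0,0,0,-1],[0,0,-0.03,0,0,0,-1],[0,0,-0.02,0,0,0,-1],[0,0,-0.01,0,0,0,-1],[0,0,-0.006,0,0,0,-1],[0,0,-0.003,0,0,0,-1],[0,0,0,0,0,0,-1],[0,0,0,0,0,0,-1]]]'

```text
clock: 16.4
eef_pos: [480.5, 258.2, 53.1]
tcp_rot: [3.14, -0.001, 1.563]
contact_force: [-0.9, -0.8, 0.5]
opening: 0.547
grasp_force: 36.5
```

Emit:
send_rows --moves '[[[0,0,-0.001,0,0,0,-1],[0,0,-0.001,0,0,0,-1],[0,0,0,0,0,0,-1],[0,0,0,0,0,0,-1]]]'

```text
clock: 16.8
eef_pos: [480.3, 258.2, 50.6]
tcp_rot: [3.141, -0.0, 1.563]
contact_force: [1.0, -0.1, 3.6]
opening: 0.547
grasp_force: 36.8
```

Emit:
send_rows --moves '[[[0,0,0,0,0,0,0.4],[0,0,0,0,0,0,0.4],[0,0,0,0,0,0,0.4],[0,0,0.015,0,0,0,0.4],[0,0,0.03,0,0,0,0.5],[0.01,-0.01,0.035,0,0,0,0.7],[0.02,-0.03,0.02,0,0,0,0.7],[0.025,-0.035,0,0,0,0,0.7],[0.025,-0.035,0,0,0,0,0.7],[0.02,-0.03,0,0,0,0,0.7]]]'

```text
clock: 17.8
eef_pos: [581.2, 116.3, 150.7]
tcp_rot: [3.141, -0.0, 1.563]
contact_force: [0.5, -0.8, -0.5]
opening: 0.848
grasp_force: 0.0
```

Emit:
send_rows --moves '[[[0.0125,-0.025,0,0,0,0,0.7],[0.01,-0.011,0,0,0,0,0.7],[0,0,0,0,0,0,0.7],[0,0,0,0,0,0,0.7],[0,0,0,0,0,0,0.7]]]'

```text
clock: 18.3
eef_pos: [601.7, 83.2, 150.1]
tcp_rot: [-3.141, -0.0, 1.564]
contact_force: [-0.3, 0.5, -0.1]
opening: 0.854
grasp_force: 0.0
```

```bash
python3 look.py w8; python3 pot.py w8 602.5 82
```

```text
[601.7  83.2 150.1] [-3.1408e+00 -2.0000e-04  1.5639e+00] 18.3 0.8535026920971093
319.6125930561739 243.56314313862254 37.27267248138645
321.5 242.5 34.9 [603.8  82.8  58. ]
```

Emit:
send_rows --moves '[[[0.001,0.0005,-0.025,0,0,0,0.7],[0,0,-0.03,0,0,0,0.7],[0,0,-0.03,0,0,0,0.7],[0,0,-0.019,0,0,0,0.7],[0,0,0,0,0,0,0.7],[0,0,0,0,0,0,-1],[0,0,0,0,0,0,-1],[0,0,0,0,0,0,-1],[0,0,0,0,0,0,-1]]]'

```text
clock: 19.25
eef_pos: [604.4, 82.8, 47.7]
tcp_rot: [3.139, -0.001, 1.563]
contact_force: [-1.4, 0.8, 7.1]
opening: 0.549
grasp_force: 36.4
```

Emit:
send_rows --moves '[[[0,0,0.01,0,0,0,-1],[0,0,0.035,0,0,0,-1],[0,0,0.04,0,0,0,-1],[-0.0025,0.02,0.025,0,0,0,-1],[-0.01,0.03,0,0,0,0,-1],[-0.01,0.035,0,0,0,0,-1],[-0.01,0.035,0,0,0,0,-1],[-0.005,0.03,0,0,0,0,-1],[0,0.02,0,0,0,0,-1],[0,0.005,0,0,0,0,-1]]]'

```text
clock: 20.25
eef_pos: [566.2, 259.4, 156.9]
tcp_rot: [3.141, -0.001, 1.565]
contact_force: [0.1, -0.2, -0.7]
opening: 0.548
grasp_force: 36.3
```

Emit:
send_rows --moves '[[[0,0,-0.01,0,0,0,-1],[0,0,-0.03,0,0,0,-1],[0,0,-0.03,0,0,0,-1],[0,0,-0.02,0,0,0,-1],[0,0,-0.009,0,0,0,-1],[0,0,-0.004,0,0,0,-1],[0,0,-0.001,0,0,0,-1],[0,0,-0.001,0,0,0,-1],[0,0,0,0,0,0,-1],[0,0,0,0,0,0,-1]]]'

```text
clock: 21.25
eef_pos: [566.4, 257.7, 52.1]
tcp_rot: [3.141, -0.0, 1.563]
contact_force: [-0.3, 1.4, -0.7]
opening: 0.549
grasp_force: 36.3
```

Emit:
send_rows --moves '[[[0,0,-0.001,0,0,0,-1],[0,0,-0.0005,0,0,0,-1],[0,0,0,0,0,0,-1],[0,0,0,0,0,0,-1]]]'

```text
clock: 21.65
eef_pos: [566.3, 257.8, 50.7]
tcp_rot: [3.141, -0.0, 1.563]
contact_force: [-1.5, -0.1, 7.8]
opening: 0.553
grasp_force: 36.9
```

Contact. I release, rise clear and check.

Emit:
send_rows --moves '[[[0,0,0,0,0,0,0.4],[0,0,0,0,0,0,0.4],[0,0,0,0,0,0,0.4],[0,0,0.015,0,0,0,0.4],[0,0,0.03,0,0,0,0.4],[0,0,0.04,0,0,0,0.4],[0,0,0.045,0,0,0,0.4],[0,0,0.045,0,0,0,0.4],[0,0,0.04,0,0,0,0.4],[0,0,0,0,0,0,0.4]]]'

```text
clock: 22.65
eef_pos: [568.7, 258.7, 272.5]
tcp_rot: [3.132, -0.005, 1.563]
contact_force: [0.1, -0.1, 1.1]
opening: 0.695
grasp_force: 0.0
```

```bash
python3 - <<'E'
from rig import *
import cv2,numpy as np
a=grab_frame('scene')['img'][130:380,130:460];b=grab_frame('side')['img'][140:460,180:500]
cv2.imwrite('pics/end.png',np.hstack([cv2.resize(a,(400,303)),cv2.resize(b,(400,303))])[:,:,::-1])
E
```

```text
(no output)
```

View pics/end.png

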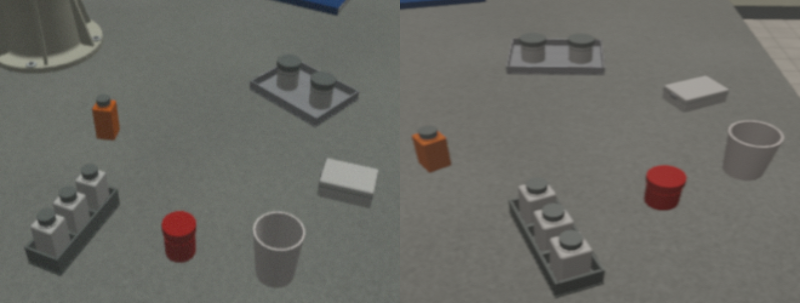

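Both views show three bottles standing in the insert (left crop (45,230), (68,205), (91,185)) and both pots upright in the tray (left crop (289,72), (322,90)). The bystanders look undisturbed.

```bash
python3 -c "
from rig import *
print(sign_off())"
```

```text
the job is handed in; nothing more can be done
None
```

The job is handed in: both square bottles stand in the insert's free compartments and both pots stand in the tray, all upright in the final views, with the other items looking undisturbed, at about 23 s of the 72 s allowed.

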